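Push the stray jar and the drill battery back against the shed wall

ROBOT

A 6-joint arm with a two-finger parallel gripper is mounted at the origin on the work surface. World frame = base frame: x ahead of the robot, y to its left, z up, the work surface at z = 0. Lengths are in m, angles in rad, forces in N, time in s.
With the tool pointing down it reaches from about 0.35 to 0.975 m from the base axis. Payload 17.4 kg.
Tool frame: the origin (TCP) lies between the finger pads; the fingertips stand 14 mm ahead of it and the grasp point (between the pads) lies 5 mm behind it; y points along the fingers, z is the direction in which the jaws open and shut, and the axes are right-handed (so a half turn about y gives the same grasp; the last joint's range is limited). The gripper opens to 85 mm and grips with 20 to 120 N. Pads are 22 mm wide; open, the fingers measure 114 mm over their backs; the gripper's body (76 mm by 85 mm) begins 54 mm behind the grasp point. The pads swing forward as they close: fully open they stand 13 mm farther back than shut.
Start: joints at [1.065, 0.116, 1.442, -0, 1.584, -0.038], TCP at [0.304, 0.602, 0.245] pointing down, gripper open.
Joint ranges: [-2.83, 2.83], [-0.83, 2.19], [0.07, 2.5], [-1.14, 4.28], [0.01, 3], [-2.97, 2.97]. Speed limits (rad/s): [1.89, 1.89, 2.22, 3.14, 3.14, 3.14].

INTERFACE

Orientations are given as [roll, pitch, yaw] about the fixed x, y, z axes, in that order (R = Rz(yaw) Ry(pitch) Rx(roll)).
In Python, from rig import r gives the robot as it stands. The module is installed in compiled form; this text tells all that it offers.
- The arm moves only by the tool move_arm, never from a script. Its argument "moves" is a list of rows, each a list of 7 numbers: the shift along the tool's x, y, z in m, then the turn, a rotation vector about the tool's x, y, z in rad, then the opening, from 0 (shut) to 1 (fully open). A call has exactly 5 rows; each row is the pose to reach, as a shift and turn from the pose commanded when the call began, along the tool's axes at that moment; what a row does not reach only later rows make up. A row lasts 1/12 s, in which the tool goes at most 41.7 mm and 7.16 degrees, less where a joint would pass 70% of its speed; a pose out of reach is approached as far as the arm can. A call with a gripper value outside its range is refused whole. The fingers move at their own pace and stop on an object; "force" is the grip in N (left out, the last holds). Time passes only in rows, so rows that repeat a pose let the fingers close, or fill a call up. It gives the time, the measured TCP pose, the force and the opening at its end, in the units of the state.
- r.get_state(): the state, without advancing time (a new reading comes with each control period).
- r.read_camera(name): name is "scene" or "top" or "wrist"; returns the picture (384x512x3 uint8, red, green, blue); there is no depth.
- r.get_calibration(name): a dict with "fx", "fy", "cx", "cy" (pixels), "D" ([k1, k2, p1, p2, k3] as OpenCV has them; the pictures are not rectified), "R" (3x3) and "t" (3): a world point X has camera coordinates R X + t; the wrist camera has in their place "tool_from_camera" (4x4, takes a point from camera to tool coordinates, whose origin is the TCP and whose axes are the tool frame's). Camera axes: x right, y down, z forward; pixel columns grow to the right and rows downward; lengths in m; the calibration is good to about 2 mm. A picture is of the moment at which its call begins: read the wrist's pose just before it. get_calibration takes no time and is no camera call.
- r.close_job(): hands the job in, once; it reports no verdict.
Trained networks look in the newest picture that a camera, given by its name, has taken for a name from the list of things; names that differ only in an ending like _2 or _b are one class to them, and where a whole thing is asked for, a point or a joint stands for the part that bears it (a point fixed in the world has none). Each returns a list of dicts, best first, with "confidence" (0 to 1); they miss things now and then, are a little off and sometimes report something else, mostly with a low value. They report only what shows in the picture. A call takes as long as a camera call.
- r.look_for(camera, target): "extent" ([centre column, centre row, width, height] in pixels, round what is visible of it).
- r.trace(camera, target): "mask" (384x512 bool, what is visible of it) and "extent" ([centre column, centre row, width, height] in pixels, round what is visible of it).
The state is a dict: "clock": time; "qpos": joint angles; "dq": joint speeds; "joint_torque": joint torques, N m; "ee_pos": TCP position; "orientation": TCP orientation; "force": force on the tool from outside, world axes, zero at the start; "wrist_torque": the same for the moment, N m; "grip_width": finger opening in m.
Only numpy, scipy, OpenCV 4.12 (cv2) and the standard library are available. Lean on these libraries where they do the work, as an engineer would, in place of code of your own. Each camera call takes 0.05 s, during which the arm holds its last target.

TASK

The jar of brass screws and the red drill battery have been left near the front of the bamboo shelf, where they will get knocked off. Using the fingers only to push, gently slide the jar along the shelf into its empty place in the row, over the brown ring mark and back against the wall, and slide the battery back until its long side is flat against the wall. Lift or tip nothing, and leave the other three jars and the black spring clip where they are.

Things in the scene. Friction and masses are not known exactly. Their poses are not given: they have to be found in the camera images.
- shelf: Bamboo shelf 800 mm long (y), 190 mm deep, fixed to a half-height wall; place, height, yaw vary. Origin on its top surface at mid length on the wall's face: x points into the wall (face x = 0, front edge x = -190 mm), y along the shelf, z up (top surface z = 0). The wall rises 36 mm above the top, flat and rigid, and is the stop. Nothing but the listed things stands on or above the shelf.
- mark: Flat brown ring mark on the shelf, 74 mm across, where the missing jar stands; origin at its centre, axes parallel to the shelf's. It is one of four places 92 mm apart in the row; which one varies. Its centre lies 37 to 40 mm from the wall; a jar touching the wall has its centre 36 mm from it. About 20 mm is free between a jar on the mark and each neighbour.
- jar_brass: Squat glass jar of brass screws, the one to move. 72 mm across up to 46 mm high; steel lid 66 mm across, 64 mm high in all. Origin at the centre of its underside, z up. 0.3 to 0.65 kg. Starts at the front, 15 mm or more clear of the row, up to 280 mm along the shelf from its mark. Slides at 1 to 5 N; do not press it with over 40 N. Pushed below 35 mm height it does not tip.
- battery: Red and grey drill battery, 115 mm long (y), 75 mm wide (x), 60 mm high; red block 40 mm high, above it a narrower slide rail. 0.43 to 0.9 kg. Origin at the centre of its underside, z up. Starts at the front, at the row's +y end, turned up to 0.45 rad. Flat on the wall its centre is 37.5 mm from it and its y runs along the shelf. Slides at 2 to 8 N; press with under 40 N.
- jar_black: Squat glass jar with steel screw lid: 72 mm across (radius 36 mm) up to 46 mm high, lid 66 mm across, 64 mm high in all; origin at the centre of its underside, z up. Holds dark screws; stands in the row against the wall (within 4 mm), stays.
- jar_dowel: Squat glass jar with steel screw lid: 72 mm across (radius 36 mm) up to 46 mm high, lid 66 mm across, 64 mm high in all; origin at the centre of its underside, z up. Holds brown wooden dowels; stands in the row against the wall (within 4 mm), stays.
- jar_blue: Squat glass jar with steel screw lid: 72 mm across (radius 36 mm) up to 46 mm high, lid 66 mm across, 64 mm high in all; origin at the centre of its underside, z up. Holds blue wall plugs; stands in the row against the wall (within 4 mm), stays.
- clip: Black plastic spring clip lying flat near the wall beyond the -y end of the row, about 80 mm long, 40 mm wide, 22 mm high; origin at its middle on the underside. Stays.

How it is judged:
By the outcome, as a careful person would: the job done as asked, in the order asked, and still so for the second after the job is handed in, with the robot touching nothing.
It also fails if it takes over 72 s, if anything falls off the work surface, if the arm or the gripper's body presses on something with over 40 N, if the wrist force passes 120 N, or if a joint passes its speed limit or range.

## Working session

There is one attempt and no reset: what is moved stays moved. The work goes in short steps, Python scripts to look and compute and a tool call to move; the robot and the scene stay as the last step left them, time stands still between calls to the robot, and variables do not carry over. Pictures are saved under pics/ and viewed, and the job is handed in when it is done.

Besides the shell and the picture viewer there is one more tool, called after ">>>" as name(argument=value, ...) on one line, values as JSON. move_arm: Moves the arm, as the interface text tells. Its arguments: {"type":"object","properties":{"moves":{"type":"array","items":{"type":"array","items":{"type":"number"}}},"force":{"type":"number"}},"required":["moves"]}

```bash
mkdir -p pics; python3 - <<'E'
from rig import r
import cv2,numpy as np
s=r.get_state()
for k,v in s.items(): print(k,np.round(v,4))
for c in ["scene","top","wrist"]:
    im=r.read_camera(c); cv2.imwrite(f"pics/{c}0.png",im[:,:,::-1])
    cal=r.get_calibration(c); print(c,{k:np.round(v,4).tolist() for k,v in cal.items()})
    for t in ["shelf","mark","jar_brass","battery","jar_black","jar_dowel","jar_blue","clip"]:
        if c=="wrist": continue
        d=r.look_for(c,t); print(c,t,[(np.round(x["extent"],1).tolist(),round(x["confidence"],2)) for x in d[:2]])
E
```

```text
clock 0.0
qpos [ 1.0653  0.1165  1.4423  0.      1.584  -0.0378]
dq [ 0.0006 -0.0008 -0.001   0.0002  0.0003  0.0002]
joint_torque [ 1.50000e-03 -7.31991e+01 -6.32489e+01  1.00000e-04  6.40000e-03
  0.00000e+00]
ee_pos [0.3042 0.6024 0.2446]
orientation [-1.572e+00  1.000e-04 -4.677e-01]
force [0.6065 0.015  0.5385]
wrist_torque [-0.0047 -0.0167 -0.028 ]
grip_width 0.0854
scene {'fx': 356.3953, 'fy': 356.3953, 'cx': 250.1325, 'cy': 192.2143, 'D': [-0.0748, 0.0, 0.0, 0.0, 0.0], 'R': [[0.121, 0.9926, 0.0103], [0.7441, -0.0839, -0.6628], [-0.657, 0.0878, -0.7488]], 't': [-0.012, -0.3935, 1.3126]}
scene shelf [([256.0, 262.2, 512.0, 226.4], 0.81)]
scene mark [([186.8, 211.9, 31.8, 20.9], 0.88)]
scene jar_brass [([240.4, 171.8, 31.6, 36.3], 0.87)]
scene battery [([352.6, 164.9, 51.9, 32.0], 0.58)]
scene jar_black [([306.9, 190.8, 25.4, 36.5], 0.58)]
scene jar_dowel [([226.8, 200.4, 32.7, 34.1], 0.6)]
scene jar_blue [([264.6, 194.8, 32.3, 33.3], 0.93)]
scene clip [([140.7, 209.7, 35.3, 26.6], 0.78), ([227.8, 199.4, 32.3, 35.3], 0.35)]
top {'fx': 374.357, 'fy': 374.357, 'cx': 257.3095, 'cy': 194.3896, 'D': [-0.0041, 0.0, 0.0, 0.0, 0.0], 'R': [[-0.0037, -1.0, -0.0013], [-0.9946, 0.0038, -0.1039], [0.1039, 0.0009, -0.9946]], 't': [-0.0364, 0.5997, 0.8952]}
top shelf [([255.8, 186.1, 511.1, 121.1], 0.87)]
top mark [([380.5, 186.9, 32.7, 24.7], 0.54)]
top jar_brass [([276.4, 220.4, 32.7, 35.1], 0.61)]
top battery [([154.7, 216.7, 57.6, 38.2], 0.82)]
top jar_black [([331.4, 175.6, 27.1, 30.3], 0.75), ([216.8, 178.5, 36.5, 31.0], 0.55)]
top jar_dowel [([294.4, 176.4, 27.7, 30.7], 0.81)]
top jar_blue [([255.5, 177.4, 27.7, 33.5], 0.73)]
top clip [([378.9, 186.1, 35.6, 23.9], 0.69)]
wrist {'fx': 281.185, 'fy': 281.185, 'cx': 256.3538, 'cy': 188.0436, 'D': [-0.0252, 0.0, 0.0, 0.0, 0.0], 'tool_from_camera': [[-0.0008, 0.957, 0.29, -0.0729], [0.0003, -0.29, 0.957, -0.1285], [1.0, 0.0009, -0.0001, -0.0004], [0.0, 0.0, 0.0, 1.0]]}
```

```bash
python3 - <<'E'
import cv2
for c in ["scene0","top0"]:
    im=cv2.imread(f"pics/{c}.png"); 
    im=im[120:270,90:430] if c[0]=='s' else im[110:270,100:440]
    cv2.imwrite(f"pics/{c}z.png",cv2.resize(im,(780,int(im.shape[0]*780/im.shape[1])),interpolation=cv2.INTER_CUBIC))
E
```

```text
(no output)
```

View pics/scene0.png

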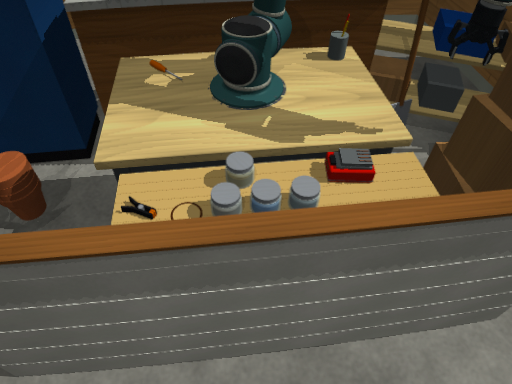

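View pics/top0.png

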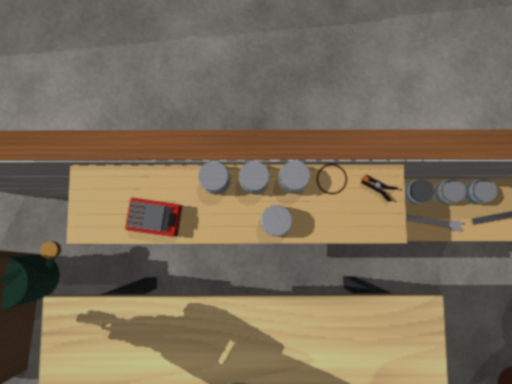

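```bash
ls pics
```

```text
scene0.png
scene0z.png
top0.png
top0z.png
wrist0.png
```

View pics/wrist0.png

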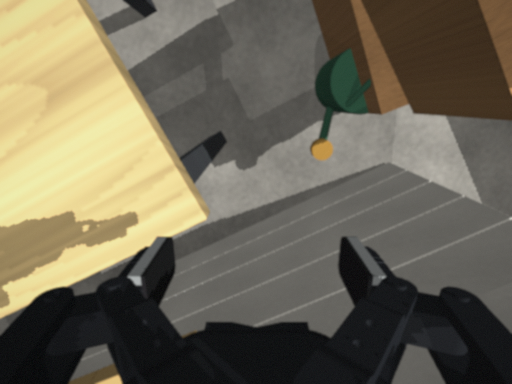

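View pics/scene0z.png

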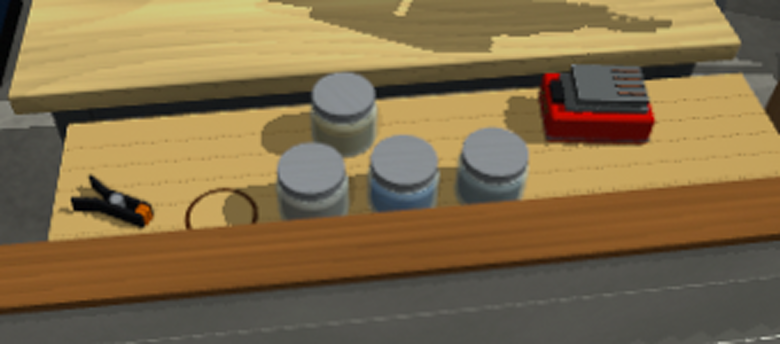

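View pics/top0z.png

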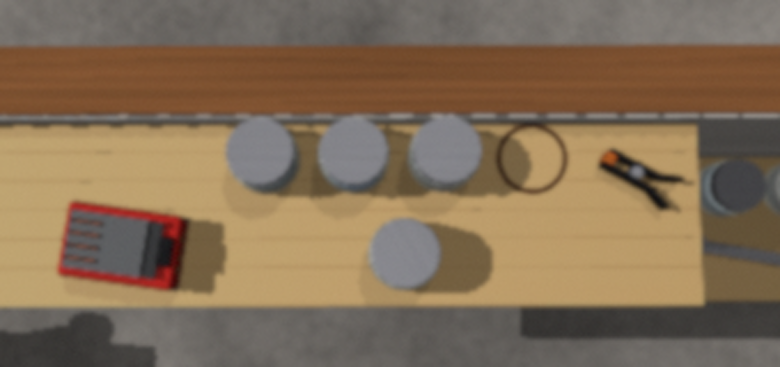

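```bash
cat > h.py <<'E'
import numpy as np,cv2
from rig import r
from scipy.optimize import least_squares
CAL={c:r.get_calibration(c) for c in ["scene","top"]}
def proj(c,P):
    k=CAL[c]; K=np.array([[k["fx"],0,k["cx"]],[0,k["fy"],k["cy"]],[0,0,1]])
    return cv2.projectPoints(np.atleast_2d(np.array(P,float)),cv2.Rodrigues(np.array(k["R"]))[0],np.array(k["t"],float),K,np.array(k["D"],float))[0][:,0]
def ray(c,px):
    k=CAL[c]; K=np.array([[k["fx"],0,k["cx"]],[0,k["fy"],k["cy"]],[0,0,1]])
    u=cv2.undistortPoints(np.array(px,float).reshape(-1,1,2),K,np.array(k["D"],float))[:,0]
    R=np.array(k["R"]);t=np.array(k["t"])
    d=np.c_[u,np.ones(len(u))]@R; o=-R.T@t
    return o,d
def atz(c,px,z):
    o,d=ray(c,px); return o+d*((z-o[2])/d[:,2:3])
E
python3 - <<'E'
from h import *
zt=lambda a:(a[0]/2.294+100,a[1]/2.294+110); zs=lambda a:(a[0]/2.294+90,a[1]/2.294+120)
# shelf-frame points
top={"fl":(68,243.5),"fr":zt((703,305)),"ring":zt((532,158)),"black":zt((262,154)),"blue":zt((353,153)),"dowel":zt((445,151)),"brass":zt((405,253))}
sc={"fr":zs((68,124)),"fl":zs((745,75)),"ring":zs((222,215)),"brass":zs((343,98)),"dowel":zs((312,170)),"blue":zs((404,162)),"black":zs((493,156))}
for n in top:
    o1,d1=ray("top",[top[n]]);o2,d2=ray("scene",[sc[n]])
    d1=d1[0];d2=d2[0]
    s=np.linalg.lstsq(np.c_[d1,-d2],o2-o1,rcond=None)[0]
    a=o1+s[0]*d1;b=o2+s[1]*d2
    print(n,np.round((a+b)/2,4),"gap",np.round(np.linalg.norm(a-b),4))
names=["ring","black","blue","dowel","brass"]
def f(p):
    x0,y0,z0,yaw=p[:4]; c,s=np.cos(yaw),np.sin(yaw)
    W=lambda q:[x0+c*q[0]-s*q[1],y0+s*q[0]+c*q[1],z0+q[2]]
    P={"fl":W((-.19,.4,0)),"fr":W((-.19,-.4,0))}
    for i,n in enumerate(names): P[n]=W((p[4+2*i],p[5+2*i],0 if n=="ring" else .064))
    e=[]
    for cam,D in(("top",top),("scene",sc)):
        for n in D:e+=list(proj(cam,P[n])[0]-D[n])
    return e
p0=[.65,0,-.05,0]+[-.04,-.15,-.04,.1,-.04,0,-.04,-.1,-.1,0]
o=least_squares(f,p0,loss="soft_l1"); print(np.round(o.x,4)); print(np.round(o.fun,1))
E
```

```text
fl [0.4827 0.4141 0.0622] gap 0.0094
fr [ 0.4798 -0.3884  0.0653] gap 0.0011
ring [ 0.6323 -0.2155  0.0681] gap 0.0026
black [0.6299 0.0591 0.1204] gap 0.0024
blue [ 0.63   -0.0304  0.1229] gap 0.0016
dowel [ 0.6313 -0.1206  0.124 ] gap 0.0006
brass [ 0.5323 -0.0806  0.1221] gap 0.0012
[ 0.6701  0.0099  0.061  -0.0038 -0.0382 -0.2266 -0.0396  0.0482 -0.0395
 -0.0407 -0.038  -0.1307 -0.1367 -0.0911]
[-0.4 -0.1 -0.6  0.5 -0.7  0.9 -0.4 -0.8 -0.3 -0.4 -0.1 -0.2 -0.2 -0.4
 -0.1  0.8 -3.2  0.4 -0.6  1.4 -0.2 -0.7 -0.1 -0.2 -0.4 -0.5 -0.5 -1. ]
```

```bash
cat >> h.py <<'E'
from scipy.spatial.transform import Rotation as Ro
def goal(p,yaw):
    s=r.get_state(); R0=Ro.from_euler("xyz",s["orientation"]); R1=Ro.from_euler("xyz",[-np.pi/2,0,yaw])
    print("t",round(s["clock"],2),"at",np.round(s["ee_pos"],4),np.round(s["orientation"],3),"F",np.round(s["force"],1))
    print("shift",np.round(R0.inv().apply(np.array(p)-s["ee_pos"]),4),"rot",np.round((R0.inv()*R1).as_rotvec(),4))
E
python3 - <<'E'
from h import *
goal([.533,.01,.20],-np.pi/2-.004)
E
```

```text
t 0.95 at [0.3044 0.6025 0.2453] [-1.571 -0.    -0.468] F [-1.1  0.1  0.7]
shift [ 0.4712  0.0453 -0.4257] rot [-0.     1.107  0.   ]
```

>>> move_arm(moves=[[0.028,0,-0.026,0,0.11,0,0.4],[0.056,0,-0.052,0,0.22,0,0.4],[0.084,0,-0.078,0,0.33,0,0.4],[0.112,0,-0.104,0,0.44,0,0.4],[0.14,0,-0.13,0,0.55,0,0.4]])

```text
clock: 1.37
ee_pos: [0.3709, 0.4217, 0.2453]
orientation: [-1.571, -0.0, -1.023]
force: [0.6, 0.1, -0.3]
grip_width: 0.0347
```

```bash
python3 - <<'E'
from h import *
goal([.533,.01,.20],-np.pi/2-.004)
E
```

```text
t 1.37 at [0.3709 0.4217 0.2453] [-1.571 -0.    -1.023] F [ 0.6  0.1 -0.3]
shift [ 0.4359  0.0453 -0.0761] rot [-2.00e-04  5.52e-01 -0.00e+00]
```

>>> move_arm(moves=[[0.038,0.004,-0.007,0,0.11,0,0.4],[0.076,0.008,-0.014,0,0.22,0,0.4],[0.114,0.012,-0.021,0,0.33,0,0.4],[0.152,0.016,-0.028,0,0.44,0,0.4],[0.19,0.02,-0.035,0,0.552,0,0.4]])

```text
clock: 1.78
ee_pos: [0.4409, 0.2415, 0.2254]
orientation: [-1.57, 0.0, -1.575]
force: [1.4, 0.3, 0.1]
grip_width: 0.0339
```

```bash
python3 - <<'E'
from h import *
goal([.533,.04,.20],-np.pi/2-.004)
E
```

```text
t 1.78 at [0.4409 0.2415 0.2254] [-1.57   0.    -1.575] F [1.4 0.3 0.1]
shift [0.2011 0.0254 0.0929] rot [-0.0007 -0.0001 -0.0003]
```

>>> move_arm(moves=[[0.035,0.004,0.018,0,0,0,0.4],[0.075,0.01,0.037,0,0,0,0.4],[0.113,0.015,0.056,0,0,0,0.4],[0.15,0.02,0.075,0,0,0,0.4],[0.188,0.025,0.093,0,0,0,0.4]])

```text
clock: 2.2
ee_pos: [0.5323, 0.0578, 0.201]
orientation: [-1.57, 0.0, -1.57]
force: [1.1, -0.0, -0.5]
grip_width: 0.0343
```

```bash
python3 - <<'E'
from h import *
goal([.533,.01,.087],-np.pi/2-.004)
im=r.read_camera("wrist"); cv2.imwrite("pics/w1.png",im[:,:,::-1])
s=r.get_state()
k=r.get_calibration("wrist"); T=np.array(k["tool_from_camera"]); K=np.array([[k["fx"],0,k["cx"]],[0,k["fy"],k["cy"]],[0,0,1]])
R0=Ro.from_euler("xyz",s["orientation"]).as_matrix()
for t in ["mark","jar_brass","jar_black","jar_dowel","jar_blue"]:
    for d in r.trace("wrist",t)[:2]:
        e=d["extent"]; print(t,np.round(e,1),round(d["confidence"],2))
E
```

```text
t 2.2 at [0.5323 0.0578 0.201 ] [-1.57  0.   -1.57] F [ 1.1 -0.  -0.5]
shift [0.0478 0.114  0.0006] rot [-0.0008  0.0049 -0.0001]
jar_brass [255.3 301.2  71.   49.7] 0.89
jar_brass [378.4 193.1 111.9  98.4] 0.24
jar_black [378.6 191.8 110.9  98.5] 0.74
jar_dowel [370.5 356.1  49.6  51.1] 0.92
jar_blue [366.5 279.6  90.   95.8] 0.71
```

View pics/w1.png

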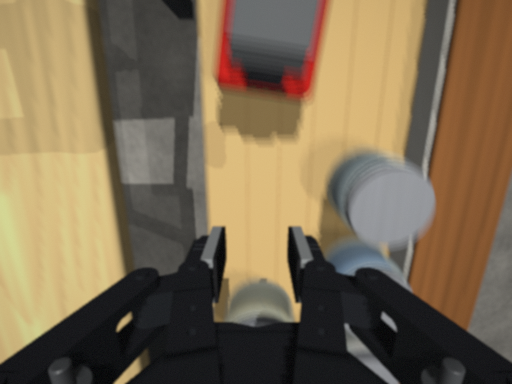

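>>> move_arm(moves=[[0.01,0.03,0,0,0,0,0.4],[0.025,0.065,0,0,0,0,0.4],[0.04,0.1,0,0,0,0,0.4],[0.045,0.114,0,0,0,0,0.4],[0.045,0.114,0,0,0,0,0.4]])

```text
clock: 2.92
ee_pos: [0.5309, 0.0155, 0.085]
orientation: [-1.573, 0.0, -1.569]
force: [0.4, 0.8, 1.9]
grip_width: 0.0343
```

```bash
python3 - <<'E'
from h import *
goal([.533,-.173,.087],-np.pi/2-.004)
im=r.read_camera("wrist"); cv2.imwrite("pics/w2.png",im[:,:,::-1])
im=r.read_camera("scene"); cv2.imwrite("pics/s2.png",cv2.resize(im[120:270,90:430,::-1],(780,344),interpolation=cv2.INTER_CUBIC))
E
```

```text
t 2.92 at [0.5309 0.0155 0.085 ] [-1.573  0.    -1.569] F [0.4 0.8 1.9]
shift [ 0.1885 -0.0021  0.0017] rot [ 0.0019  0.0061 -0.0005]
```

View pics/w2.png

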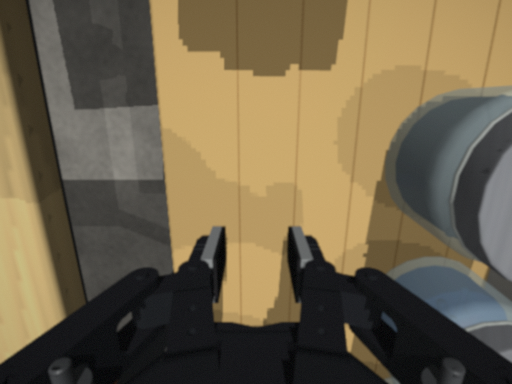

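View pics/s2.png

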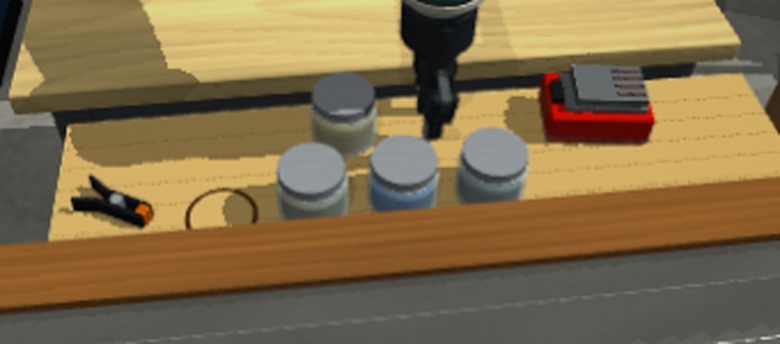

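>>> move_arm(moves=[[0.015,-0.002,0.001,0,0.006,0,0.4],[0.03,-0.002,0.002,0,0.006,0,0.4],[0.042,-0.002,0.002,0,0.006,0,0.4],[0.049,-0.002,0.002,0,0.006,0,0.4],[0.055,-0.002,0.002,0,0.006,0,0.4]])

```text
clock: 3.43
ee_pos: [0.5339, -0.04, 0.0892]
orientation: [-1.57, 0.001, -1.576]
force: [-0.4, 5.8, 3.8]
grip_width: 0.0342
```

>>> move_arm(moves=[[0.006,0,0,0,0,0,0.4],[0.013,0,0,0,0,0,0.4],[0.021,0,0,0,0,0,0.4],[0.029,0,0,0,0,0,0.4],[0.037,0,0,0,0,0,0.4]])

```text
clock: 3.85
ee_pos: [0.5339, -0.0767, 0.0893]
orientation: [-1.57, 0.001, -1.575]
force: [1.1, 6.3, 2.0]
grip_width: 0.0339
```

```bash
python3 - <<'E'
from h import *
goal([.533,-.173,.087],-np.pi/2-.004)
im=r.read_camera("top"); cv2.imwrite("pics/t3.png",cv2.resize(im[110:270,100:440,::-1],(780,367),interpolation=cv2.INTER_CUBIC))
im=r.read_camera("scene"); cv2.imwrite("pics/s3.png",cv2.resize(im[120:270,90:430,::-1],(780,344),interpolation=cv2.INTER_CUBIC))
E
```

```text
t 3.85 at [ 0.5339 -0.0767  0.0893] [-1.570e+00  1.000e-03 -1.575e+00] F [1.1 6.3 2. ]
shift [ 0.0963  0.0022 -0.0004] rot [-0.0006 -0.0004 -0.0011]
```

View pics/s3.png

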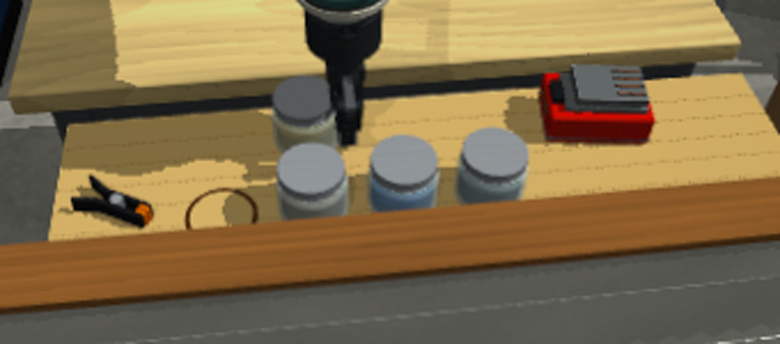

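View pics/t3.png

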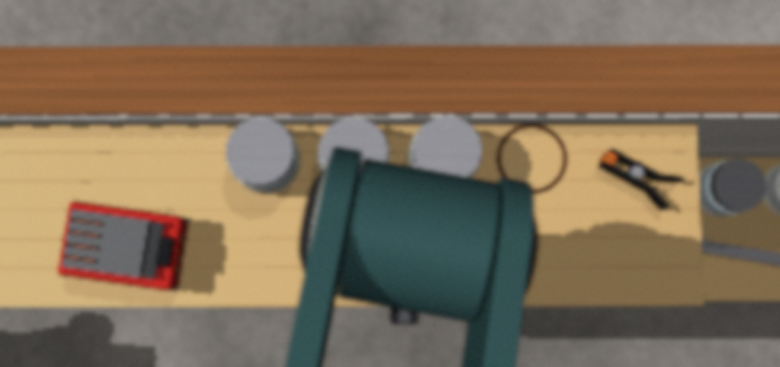

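>>> move_arm(moves=[[0.008,0,0,0,0,0,0.4],[0.016,0,0,0,0,0,0.4],[0.024,0,0,0,0,0,0.4],[0.032,0,0,0,0,0,0.4],[0.04,0,0,0,0,0,0.4]])

```text
clock: 4.37
ee_pos: [0.5335, -0.1167, 0.089]
orientation: [-1.571, 0.001, -1.575]
force: [0.5, 5.0, 1.7]
grip_width: 0.034
```

>>> move_arm(moves=[[0.008,0,0,0,0,0,0.4],[0.016,0,0,0,0,0,0.4],[0.024,0,0,0,0,0,0.4],[0.031,0,0,0,0,0,0.4],[0.037,0,0,0,0,0,0.4]])

```text
clock: 4.78
ee_pos: [0.5334, -0.1539, 0.089]
orientation: [-1.571, 0.001, -1.575]
force: [-1.0, 5.0, 2.0]
grip_width: 0.0345
```

```bash
python3 - <<'E'
from h import *
goal([.533,-.173,.087],-np.pi/2-.004)
im=r.read_camera("scene"); cv2.imwrite("pics/s4.png",cv2.resize(im[120:270,90:430,::-1],(780,344),interpolation=cv2.INTER_CUBIC))
E
```

```text
t 4.78 at [ 0.5334 -0.1539  0.089 ] [-1.571e+00  1.000e-03 -1.575e+00] F [-1.  5.  2.]
shift [ 0.0191  0.002  -0.0003] rot [-0.0001 -0.0007 -0.0006]
```

View pics/s4.png

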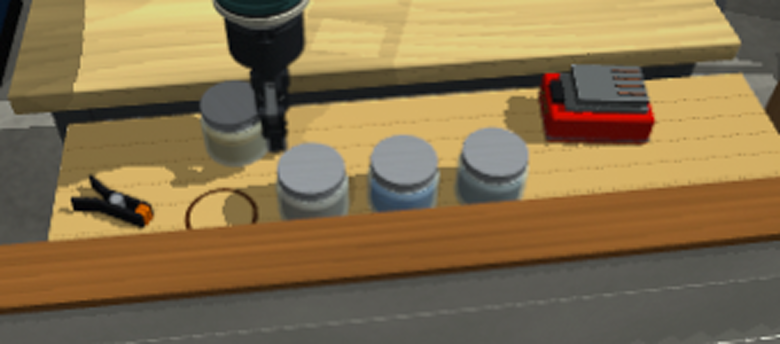

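```bash
python3 - <<'E'
from h import *
for z in(.122,.125): print(atz("scene",[(229/2.294+90,105/2.294+120),(343/2.294+90,98/2.294+120)],z).round(4))
print((proj("scene",[[.5334,-.216,.125]])-[90,120])*2.294)
E
```

```text
[[ 0.5294 -0.2     0.122 ]
 [ 0.5323 -0.08    0.122 ]]
[[ 0.5326 -0.1996  0.125 ]
 [ 0.5354 -0.0803  0.125 ]]
[[213.26694172 106.80789152]]
```

>>> move_arm(moves=[[0.006,0,0,0,0,0,0.4],[0.011,0,0,0,0,0,0.4],[0.015,0,0,0,0,0,0.4],[0.016,0,0,0,0,0,0.4],[0.006,0,0,0,0,0,0.4]])

```text
clock: 5.25
ee_pos: [0.5332, -0.1609, 0.0888]
orientation: [-1.571, -0.001, -1.577]
force: [0.9, -0.3, 0.2]
grip_width: 0.0344
```

```bash
python3 - <<'E'
from h import *
goal([.44,-.12,.2],0)
im=r.read_camera("scene"); cv2.imwrite("pics/s5.png",cv2.resize(im[130:230,100:240,::-1],(784,560),interpolation=cv2.INTER_CUBIC))
E
```

```text
t 5.25 at [ 0.5332 -0.1609  0.0888] [-1.571e+00 -1.000e-03 -1.577e+00] F [ 0.9 -0.3  0.2]
shift [-0.0402 -0.1112 -0.0935] rot [ 7.0000e-04 -1.5769e+00  4.0000e-04]
```

View pics/s5.png

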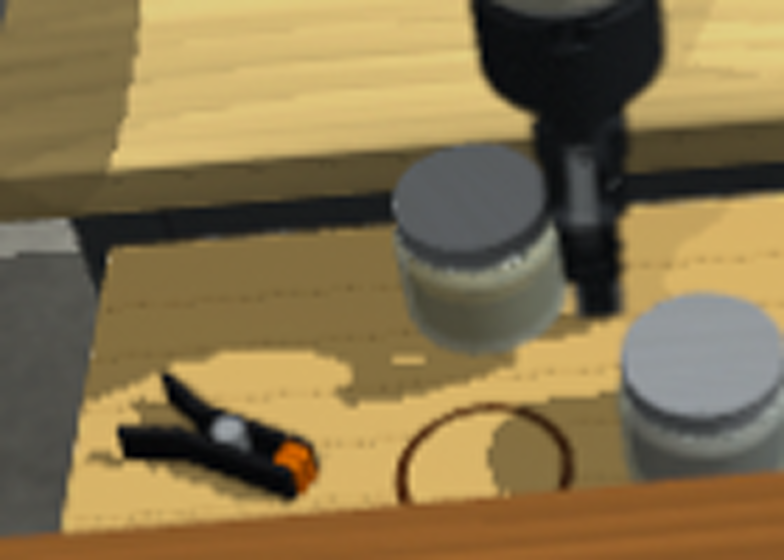

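>>> move_arm(moves=[[-0.015,0,0,0,0,0,0.4],[-0.02,-0.02,0,0,0,0,0.4],[-0.02,-0.055,-0.01,0,-0.12,0,0.4],[-0.02,-0.085,-0.02,0,-0.24,0,0.4],[-0.01,-0.085,-0.04,0,-0.36,0,0.4]])

```text
clock: 5.72
ee_pos: [0.4953, -0.1491, 0.1799]
orientation: [-1.565, -0.005, -1.208]
force: [0.6, -1.0, 1.1]
grip_width: 0.0342
```

```bash
python3 - <<'E'
from h import *
goal([.445,-.216,.174],0-.004)
E
```

```text
t 5.72 at [ 0.4953 -0.1491  0.1799] [-1.565 -0.005 -1.208] F [ 0.6 -1.   1.1]
shift [ 0.0447  0.0057 -0.0708] rot [-0.002  -1.2041  0.0075]
```

>>> move_arm(moves=[[0.005,0,-0.008,0,-0.12,0,0.4],[0.009,0,-0.016,0,-0.24,0,0.4],[0.014,0,-0.023,0,-0.36,0,0.4],[0.018,0,-0.029,0,-0.48,0,0.4],[0.022,0,-0.036,0,-0.6,0,0.4]])

```text
clock: 6.13
ee_pos: [0.4669, -0.1829, 0.1738]
orientation: [-1.571, -0.0, -0.61]
force: [0.4, 0.2, 0.4]
grip_width: 0.0343
```

```bash
python3 - <<'E'
from h import *
goal([.445,-.216,.174],0-.004)
E
```

```text
t 6.13 at [ 0.4669 -0.1829  0.1738] [-1.571 -0.    -0.61 ] F [0.4 0.2 0.4]
shift [ 0.001  -0.0001 -0.0397] rot [ 4.000e-04 -6.056e-01  1.000e-04]
```

>>> move_arm(moves=[[0.001,0,-0.01,0,-0.12,0,0.4],[0.001,0,-0.02,0,-0.24,0,0.4],[0.001,0,-0.03,0,-0.36,0,0.4],[0.001,0,-0.04,0,-0.48,0,0.4],[0.001,0,-0.04,0,-0.605,0,0.4]])

```text
clock: 6.55
ee_pos: [0.4442, -0.2168, 0.1738]
orientation: [-1.572, 0.0, -0.005]
force: [0.2, 0.4, 0.1]
grip_width: 0.034
```

```bash
python3 - <<'E'
from h import *
goal([.445,-.216,.089],0-.004)
im=r.read_camera("wrist"); cv2.imwrite("pics/w6.png",im[:,:,::-1])
for c in("top","scene"):
    im=r.read_camera(c); cv2.imwrite(f"pics/{c}6.png",im[:,:,::-1])
    for t in("mark","jar_brass"):
        print(c,t,[(np.round(d["extent"],1).tolist(),round(d["confidence"],2)) for d in r.look_for(c,t)[:2]])
    a=im[110:270,200:440,::-1] if c=="top" else im[130:230,100:240,::-1]
    cv2.imwrite(f"pics/{c}6z.png",cv2.resize(a,(784,int(784*a.shape[0]/a.shape[1])),interpolation=cv2.INTER_CUBIC))
E
```

```text
t 6.55 at [ 0.4442 -0.2168  0.1738] [-1.572  0.    -0.005] F [0.2 0.4 0.1]
shift [0.0008 0.0848 0.0009] rot [ 0.0008 -0.0015 -0.0004]
top mark [([331.0, 178.4, 30.6, 31.6], 0.77)]
top jar_brass [([334.2, 218.9, 37.7, 36.0], 0.92)]
scene mark [([188.4, 211.7, 31.3, 19.3], 0.79)]
scene jar_brass [([185.2, 174.2, 32.0, 36.5], 0.74)]
```

View pics/w6.png

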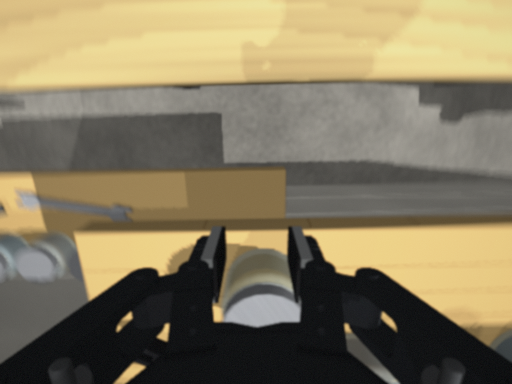

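View pics/scene6z.png

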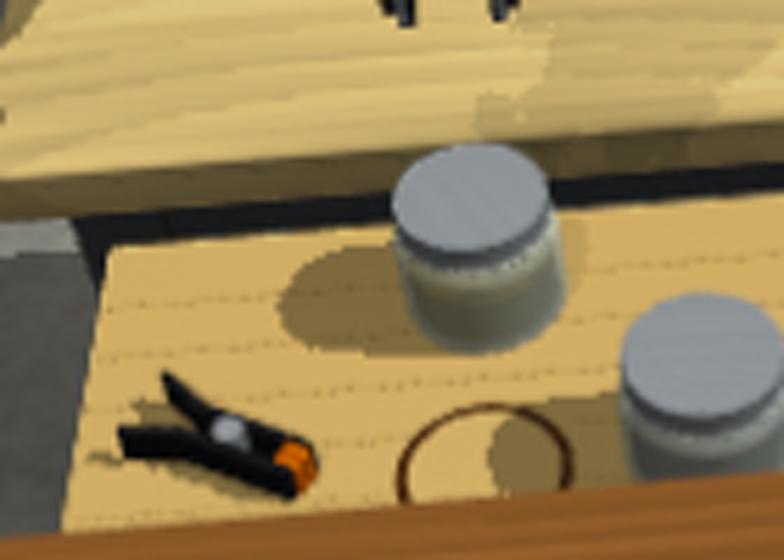

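View pics/top6z.png

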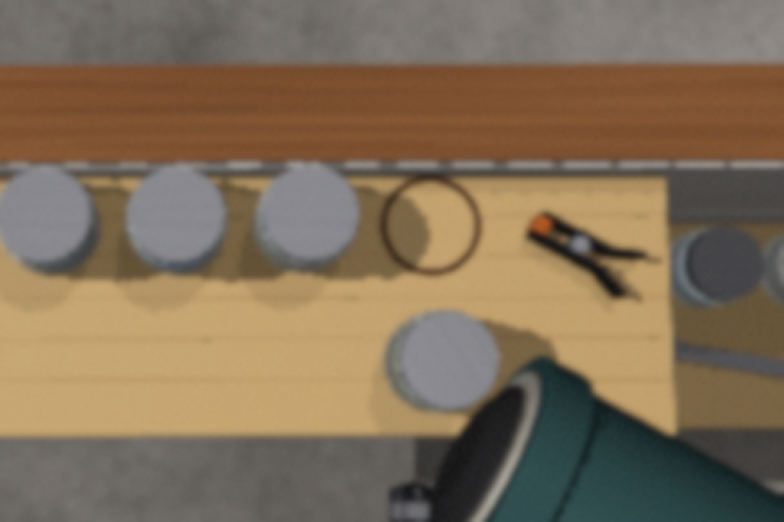

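```bash
python3 - <<'E'
from h import *
print("top ring",atz("top",[(331.9,178.6)],.061),"lid",atz("top",[(337.7,220.5)],.125),"dowel lid",atz("top",[(200+308/3.267,110+214/3.267)],.125))
print("scene ring",atz("scene",[(186.8,212.5)],.061),"lid",atz("scene",[(183.9,165.4)],.125))
E
```

```text
top ring [[ 0.63394004 -0.21824891  0.061     ]] lid [[ 0.53115834 -0.21594226  0.125     ]] dowel lid [[ 0.63187209 -0.12153173  0.125     ]]
scene ring [[ 0.62325846 -0.21501387  0.061     ]] lid [[ 0.52965694 -0.21378894  0.125     ]]
```

>>> move_arm(moves=[[0,0.035,0,0,0,0,0.4],[0,0.07,0,0,0,0,0.4],[0.005,0.085,0,0,0,0,0.4],[0.015,0.085,0,0,0,0,0.4],[0.025,0.085,0,0,0,0,0.4]])

```text
clock: 7.32
ee_pos: [0.4706, -0.2164, 0.0891]
orientation: [-1.571, 0.001, -0.012]
force: [0.7, 0.0, 0.5]
grip_width: 0.0341
```

```bash
python3 - <<'E'
from h import *
goal([.580,-.2175,.088],0-.004)
E
```

```text
t 7.32 at [ 0.4706 -0.2164  0.0891] [-1.571e+00  1.000e-03 -1.200e-02] F [0.7 0.  0.5]
shift [0.1094 0.001  0.0002] rot [-0.0003 -0.0081 -0.0005]
```

>>> move_arm(moves=[[0.006,0,-0.001,0,-0.006,0,0.4],[0.012,0,-0.001,0,-0.006,0,0.4],[0.019,0,-0.001,0,-0.006,0,0.4],[0.026,0,-0.001,0,-0.006,0,0.4],[0.034,0,-0.001,0,-0.006,0,0.4]])

```text
clock: 7.73
ee_pos: [0.5044, -0.218, 0.09]
orientation: [-1.571, 0.0, -0.005]
force: [-8.5, 2.6, 7.7]
grip_width: 0.0344
```

>>> move_arm(moves=[[0.008,0,0,0,0,0,0.4],[0.016,0,0,0,0,0,0.4],[0.024,0,0,0,0,0,0.4],[0.032,0,0,0,0,0,0.4],[0.04,0,0,0,0,0,0.4]])

```text
clock: 8.15
ee_pos: [0.5445, -0.2184, 0.0899]
orientation: [-1.571, 0.0, -0.005]
force: [-7.7, 0.5, 6.1]
grip_width: 0.0342
```

```bash
python3 - <<'E'
from h import *
goal([.588,-.2175,.088],0-.004)
im=r.read_camera("scene")
a=im[130:230,100:240,::-1]; cv2.imwrite("pics/s7.png",cv2.resize(a,(784,560),interpolation=cv2.INTER_CUBIC))
E
```

```text
t 8.15 at [ 0.5445 -0.2184  0.0899] [-1.571  0.    -0.005] F [-7.7  0.5  6.1]
shift [0.0435 0.0019 0.0011] rot [ 0.0005 -0.0011 -0.0003]
```

View pics/s7.png

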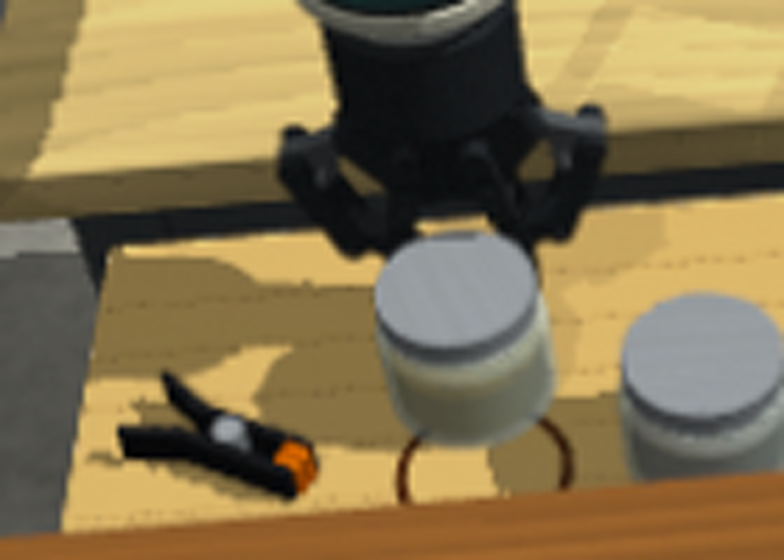

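```bash
python3 - <<'E'
from h import *
im=r.read_camera("scene"); a=cv2.resize(im[130:230,100:240,::-1],(784,560),interpolation=cv2.INTER_CUBIC)
th=np.linspace(0,2*np.pi,60)
for z,rr,col in((.061,.036,(0,0,255)),(.107,.036,(0,255,0)),(.125,.033,(255,0,0))):
    P=np.c_[.590+rr*np.cos(th),-.2184+rr*np.sin(th),0*th+z]
    q=((proj("scene",P)-[99.5+0,129.5])*5.6).astype(int)
    cv2.polylines(a,[q.reshape(-1,1,2)],True,col,1)
cv2.imwrite("pics/s8.png",a)
E
```

```text
(no output)
```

View pics/s8.png

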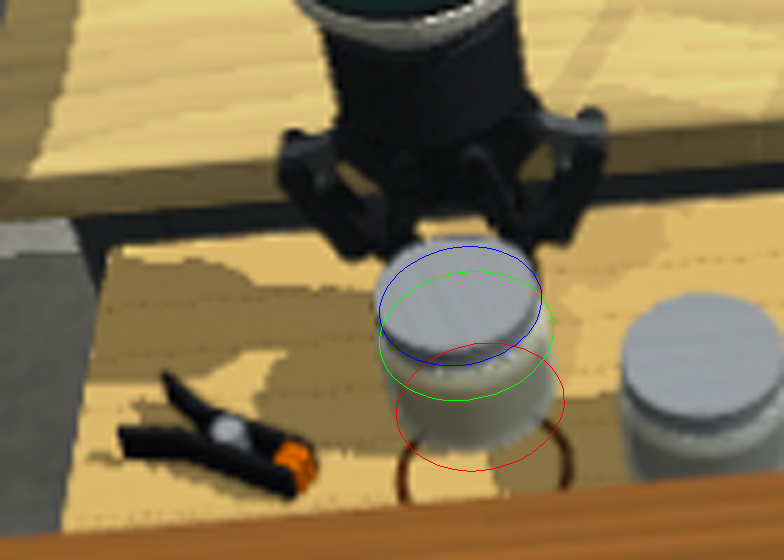

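```bash
cat >> h.py <<'E'
def draw(a,c,x,y,off,s,z0=.061):
    th=np.linspace(0,2*np.pi,60)
    for z,rr,col in((z0,.036,(0,0,255)),(z0+.046,.036,(0,255,0)),(z0+.064,.033,(255,0,0))):
        P=np.c_[x+rr*np.cos(th),y+rr*np.sin(th),0*th+z]
        q=((proj(c,P)-np.array(off)+.5)*s).astype(int)
        cv2.polylines(a,[q.reshape(-1,1,2)],True,col,1)
E
python3 - <<'E'
from h import *
im=r.read_camera("scene"); a=cv2.resize(im[130:230,100:240,::-1],(784,560),interpolation=cv2.INTER_CUBIC)
draw(a,"scene",.583,-.2205,(100,130),5.6); draw(a,"scene",.6315,-.1212,(100,130),5.6)
b=cv2.imread("pics/scene6.png"); b=cv2.resize(b[130:230,100:240],(784,560),interpolation=cv2.INTER_CUBIC)
draw(b,"scene",.532,-.2155,(100,130),5.6); draw(b,"scene",.6315,-.1212,(100,130),5.6)
cv2.imwrite("pics/s9.png",cv2.resize(np.vstack([a[200:500],b[130:430]]),(784,600)))
E
```

```text
(no output)
```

View pics/s9.png

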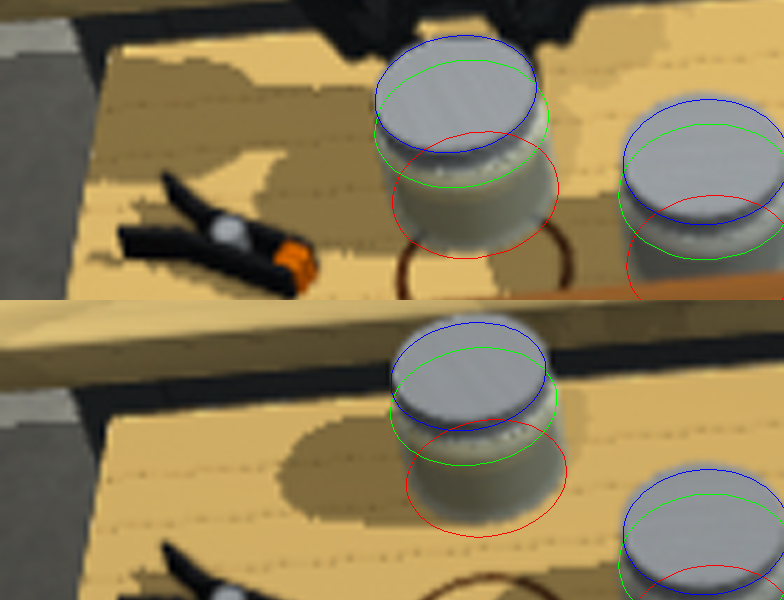

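>>> move_arm(moves=[[0.008,0,0.001,0,0,0,0.4],[0.016,0,0.002,0,0,0,0.4],[0.023,0,0.003,0,0,0,0.4],[0.029,0,0.004,0,0,0,0.4],[0.034,0,0.004,0,0,0,0.4]])

```text
clock: 8.72
ee_pos: [0.578, -0.2142, 0.0892]
orientation: [-1.571, 0.001, -0.005]
force: [-7.4, 0.3, 3.5]
grip_width: 0.0341
```

```bash
python3 - <<'E'
from h import *
goal([.595,-.2145,.089],0-.004)
im=r.read_camera("scene"); a=cv2.resize(im[130:230,100:240,::-1],(784,560),interpolation=cv2.INTER_CUBIC)
draw(a,"scene",.618,-.2165,(100,130),5.6)
cv2.imwrite("pics/s10.png",a)
E
```

```text
t 8.72 at [ 0.578  -0.2142  0.0892] [-1.571e+00  1.000e-03 -5.000e-03] F [-7.4  0.3  3.5]
shift [ 0.017   0.0002 -0.0002] rot [ 0.0001 -0.0009 -0.0006]
```

View pics/s10.png

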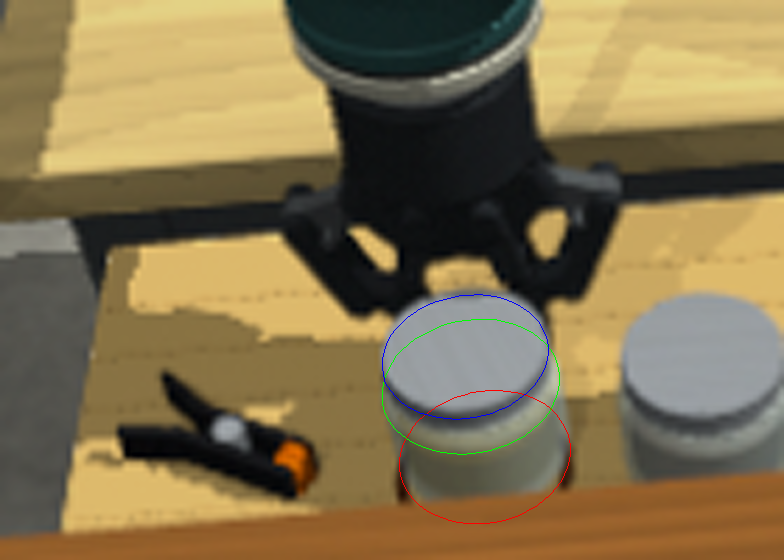

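>>> move_arm(moves=[[0.004,0,0,0,0,0,0.4],[0.007,0,0,0,0,0,0.4],[0.009,0,0,0,0,0,0.4],[0.011,0,0,0,0,0,0.4],[0.012,0,0,0,0,0,0.4]])

```text
clock: 9.18
ee_pos: [0.5897, -0.2144, 0.0892]
orientation: [-1.571, 0.001, -0.005]
force: [-6.3, 1.4, 3.3]
grip_width: 0.0343
```

>>> move_arm(moves=[[0.001,0,0,0,0,0,0.4],[0.002,0,0,0,0,0,0.4],[0.003,0,0,0,0,0,0.4],[0.003,0,0,0,0,0,0.4],[0.003,0,0,0,0,0,0.4]])

```text
clock: 9.6
ee_pos: [0.5923, -0.2144, 0.0891]
orientation: [-1.571, 0.001, -0.005]
force: [-8.7, 0.5, 4.9]
grip_width: 0.0341
```

Creep on in small steps, watching for the wall.

>>> move_arm(moves=[[0.0005,0,0,0,0,0,0.4],[0.001,0,0,0,0,0,0.4],[0.0015,0,0,0,0,0,0.4],[0.002,0,0,0,0,0,0.4],[0.002,0,0,0,0,0,0.4]])

```text
clock: 10.02
ee_pos: [0.5926, -0.2144, 0.0891]
orientation: [-1.57, 0.006, -0.005]
force: [-28.0, 1.4, 13.6]
grip_width: 0.0343
```

```bash
python3 - <<'E'
from h import *
goal([.595,-.2145,.089],0-.004)
im=r.read_camera("scene"); a=cv2.resize(im[130:230,100:240,::-1],(784,560),interpolation=cv2.INTER_CUBIC)
draw(a,"scene",.634,-.2165,(100,130),5.6)
im=r.read_camera("top");b=cv2.resize(im[140:240,250:390,::-1],(784,560),interpolation=cv2.INTER_CUBIC)
cv2.imwrite("pics/s11.png",a);cv2.imwrite("pics/t11.png",b)
E
```

```text
t 10.02 at [ 0.5926 -0.2144  0.0891] [-1.57   0.006 -0.005] F [-28.    1.4  13.6]
shift [ 0.0024  0.0001 -0.    ] rot [-0.0005 -0.0012 -0.0055]
```

View pics/s11.png

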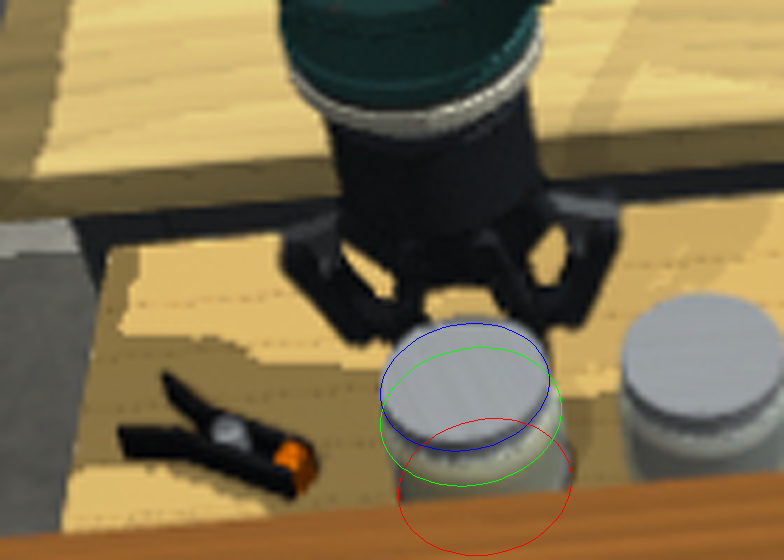

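View pics/t11.png

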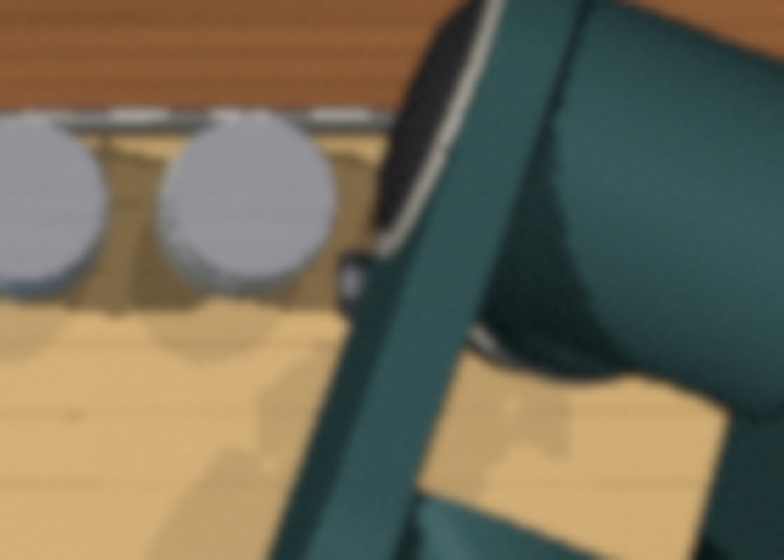

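>>> move_arm(moves=[[-0.003,0,0,0,0,0,0.4],[-0.01,0,0,0,0,0,0.4],[-0.03,0,0,0,0,0,0.4],[-0.06,0,0,0,0,0,0.5],[-0.09,-0.03,0,0,0,0,0.5]])

```text
clock: 10.53
ee_pos: [0.5024, -0.2128, 0.1132]
orientation: [-1.567, 0.007, -0.004]
force: [-0.6, -0.8, -0.5]
grip_width: 0.043
```

>>> move_arm(moves=[[-0.01,-0.035,0.015,0,0,0,0.7],[-0.02,-0.07,0.04,0,0,0,0.8],[-0.03,-0.1,0.08,0,0,0,0.8],[-0.04,-0.1,0.12,0,0,0,0.8],[-0.04,-0.1,0.16,0,0,0,0.8]])

```text
clock: 10.95
ee_pos: [0.4656, -0.0605, 0.2208]
orientation: [-1.572, -0.005, -0.007]
force: [0.4, 0.2, -0.4]
grip_width: 0.0684
```

```bash
python3 - <<'E'
from h import *
goal([.45,.3,.2],0-.004)
im=r.read_camera("scene"); a=cv2.resize(im[130:230,100:240,::-1],(784,560),interpolation=cv2.INTER_CUBIC)
im=r.read_camera("top");cv2.imwrite("pics/top12.png",im[:,:,::-1]);b=cv2.resize(im[140:240,250:390,::-1],(784,560),interpolation=cv2.INTER_CUBIC)
cv2.imwrite("pics/s12.png",a);cv2.imwrite("pics/t12.png",b)
c=cv2.resize(im[150:250,90:230,::-1],(784,560),interpolation=cv2.INTER_CUBIC);cv2.imwrite("pics/b12.png",c)
E
```

```text
t 10.95 at [ 0.4656 -0.0605  0.2208] [-1.572 -0.005 -0.007] F [ 0.4  0.2 -0.4]
shift [-0.0181  0.0205  0.3604] rot [ 0.0007 -0.0027  0.0046]
```

View pics/s12.png

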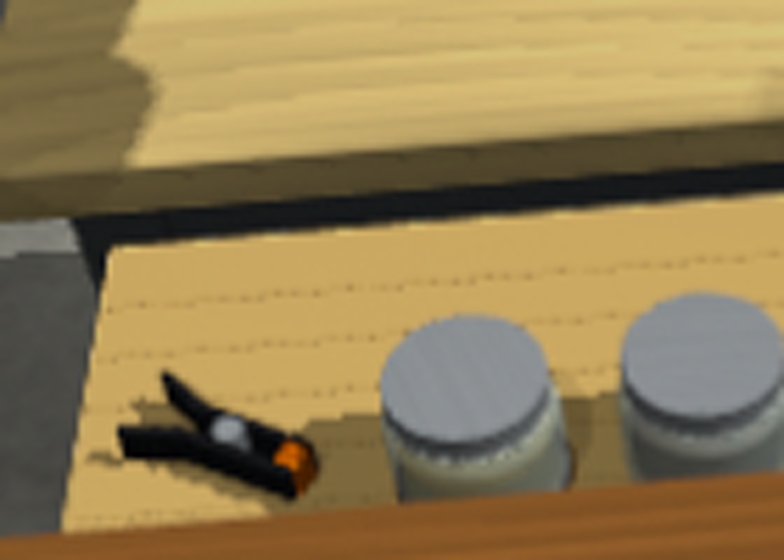

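View pics/t12.png

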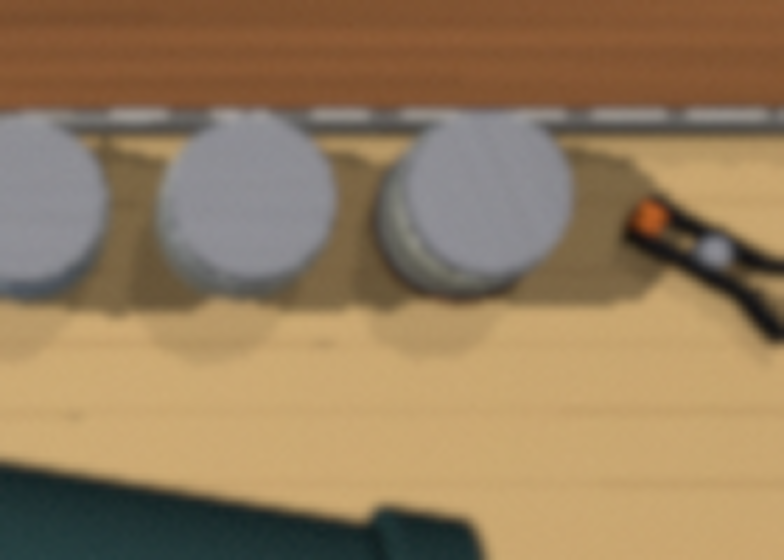

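View pics/b12.png

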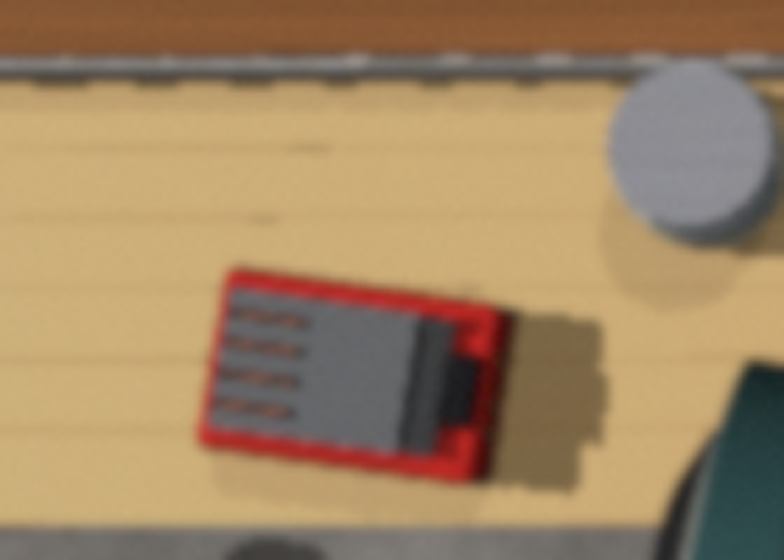

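```bash
python3 - <<'E'
from h import *
L=atz("top",[(250+490/5.6-.5,140+195/5.6-.5),(250+249/5.6-.5,140+197/5.6-.5),(250+25/5.6-.5,140+199/5.6-.5)],.125); print(L)
L=atz("scene",[(100+466/5.6-.5,130+380/5.6-.5),(100+703/5.6-.5,130+356/5.6-.5)],.125); print(L)
a=cv2.imread("pics/top0.png"); a=cv2.resize(a[140:240,250:390],(784,560),interpolation=cv2.INTER_CUBIC)
draw(a,"top",.634,-.2185,(250,140),5.6);draw(a,"top",.634,-.121,(250,140),5.6)
b=cv2.imread("pics/t12.png");draw(b,"top",.634,-.2185,(250,140),5.6);draw(b,"top",.634,-.121,(250,140),5.6)
cv2.imwrite("pics/ov.png",cv2.resize(np.vstack([a[80:360],b[80:360]]),(784,560)))
# battery
c=[(228,268),(505,305),(480,485),(200,440)]
C=atz("top",[(90+x/5.6-.5,150+y/5.6-.5) for x,y in c],.061+.04); print(C.round(4),C.mean(0))
E
```

```text
[[ 0.63417561 -0.21705615  0.125     ]
 [ 0.63373818 -0.12086104  0.125     ]
 [ 0.63327899 -0.03146712  0.125     ]]
[[ 0.63108789 -0.21619423  0.125     ]
 [ 0.62897311 -0.12227543  0.125     ]]
[[0.5866 0.252  0.101 ]
 [0.571  0.1385 0.101 ]
 [0.4981 0.1473 0.101 ]
 [0.5166 0.2611 0.101 ]] [0.54306566 0.1997164  0.101     ]
```

View pics/ov.png

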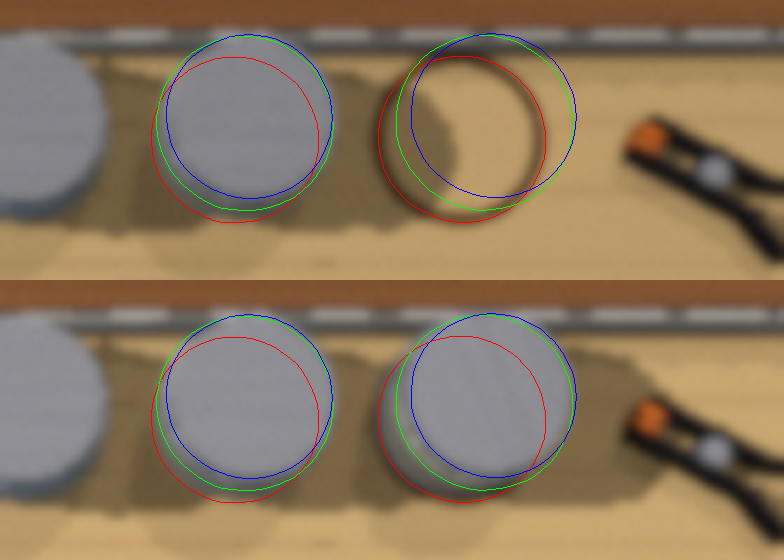

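```bash
python3 - <<'E'
from h import *
goal([.445,.2,.15],0-.004)
E
```

```text
t 11.05 at [ 0.466  -0.057   0.2194] [-1.57  -0.003 -0.   ] F [-0.1 -1.  -0.6]
shift [-0.0213  0.0695  0.2569] rot [-0.0008  0.0037  0.0031]
```

>>> move_arm(moves=[[-0.005,0,0.035,0,0.002,0,0.75],[-0.01,0,0.075,0,0.004,0,0.75],[-0.015,0,0.115,0,0.004,0,0.75],[-0.021,0,0.155,0,0.004,0,0.75],[-0.021,0,0.195,0,0.004,0,0.75]])

```text
clock: 11.47
ee_pos: [0.4454, 0.1353, 0.2184]
orientation: [-1.57, -0.001, -0.009]
force: [0.5, -1.0, -0.2]
grip_width: 0.0639
```

>>> move_arm(moves=[[0,0,0.03,0,0,0,0.75],[0,0.025,0.055,0,0,0,0.75],[0,0.06,0.062,0,0,0,0.75],[0,0.095,0.062,0,0,0,0.75],[0,0.115,0.062,0,0,0,0.75]])

```text
clock: 11.88
ee_pos: [0.4456, 0.1958, 0.0993]
orientation: [-1.572, 0.003, -0.007]
force: [0.1, 0.4, -0.7]
grip_width: 0.0642
```

```bash
python3 - <<'E'
from h import *
goal([.445,.2,.085],0-.004)
im=r.read_camera("scene"); a=cv2.resize(im[100:240,230:430,::-1],(780,546),interpolation=cv2.INTER_CUBIC)
cv2.imwrite("pics/s13.png",a)
E
```

```text
t 11.88 at [0.4456 0.1958 0.0993] [-1.572  0.003 -0.007] F [ 0.1  0.4 -0.7]
shift [-0.0006  0.0143  0.0042] rot [ 0.0009 -0.0034 -0.0026]
```

View pics/s13.png

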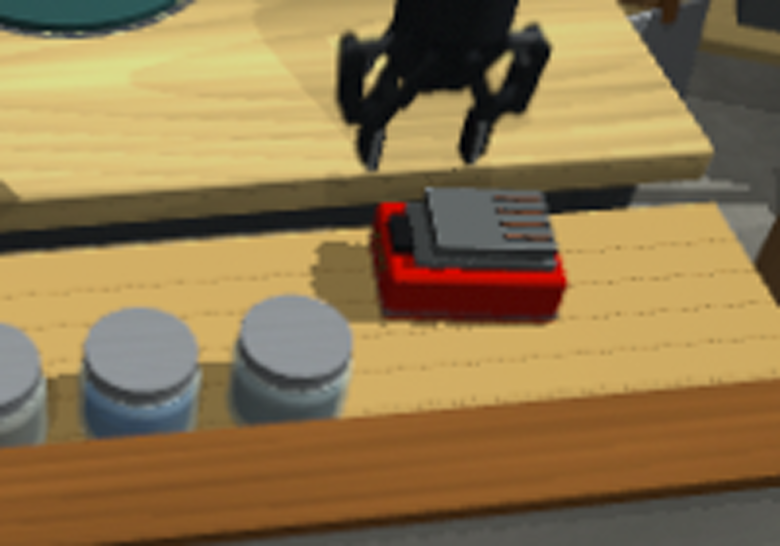

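>>> move_arm(moves=[[0,0.007,0.002,0,0,0,0.75],[0.003,0.014,0.004,0,0,0,0.75],[0.013,0.014,0.004,0,0,0,0.75],[0.025,0.014,0.004,0,0,0,0.75],[0.034,0.014,0.004,0,0,0,0.75]])

```text
clock: 12.35
ee_pos: [0.483, 0.1997, 0.0906]
orientation: [-1.57, -0.002, -0.009]
force: [0.7, 0.7, -0.6]
grip_width: 0.0642
```

```bash
python3 - <<'E'
from h import *
goal([.58,.2,.085],0-.004)
E
```

```text
t 12.35 at [0.483  0.1997 0.0906] [-1.57  -0.002 -0.009] F [ 0.7  0.7 -0.6]
shift [0.0969 0.0059 0.0012] rot [-0.0007 -0.005   0.0023]
```

>>> move_arm(moves=[[0.004,0.003,0,0,-0.003,0,0.75],[0.009,0.005,0,0,-0.003,0,0.75],[0.015,0.005,0,0,-0.003,0,0.75],[0.021,0.005,0,0,-0.003,0,0.75],[0.027,0.005,0,0,-0.003,0,0.75]])

```text
clock: 12.77
ee_pos: [0.5082, 0.1992, 0.0839]
orientation: [-1.571, 0.001, -0.006]
force: [-4.1, -0.2, -0.8]
grip_width: 0.0642
```

>>> move_arm(moves=[[0.006,0,0,0,0,0,0.75],[0.012,0,0,0,0,0,0.75],[0.018,0,0,0,0,0,0.75],[0.024,0,0,0,0,0,0.75],[0.03,0,0,0,0,0,0.75]])

```text
clock: 13.18
ee_pos: [0.5386, 0.1992, 0.084]
orientation: [-1.571, 0.0, -0.006]
force: [-2.2, -0.2, -1.6]
grip_width: 0.0643
```

```bash
python3 - <<'E'
from h import *
goal([.58,.2,.085],0-.004)
im=r.read_camera("scene"); a=cv2.resize(im[100:240,230:430,::-1],(780,546),interpolation=cv2.INTER_CUBIC)
cv2.imwrite("pics/s14.png",a)
im=r.read_camera("top"); a=cv2.resize(im[140:260,70:250,::-1],(780,520),interpolation=cv2.INTER_CUBIC)
cv2.imwrite("pics/t14.png",a)
E
```

```text
t 13.18 at [0.5386 0.1992 0.084 ] [-1.571  0.    -0.006] F [-2.2 -0.2 -1.6]
shift [ 0.0414 -0.001   0.0011] rot [ 0.0001 -0.0018 -0.0002]
```

View pics/s14.png

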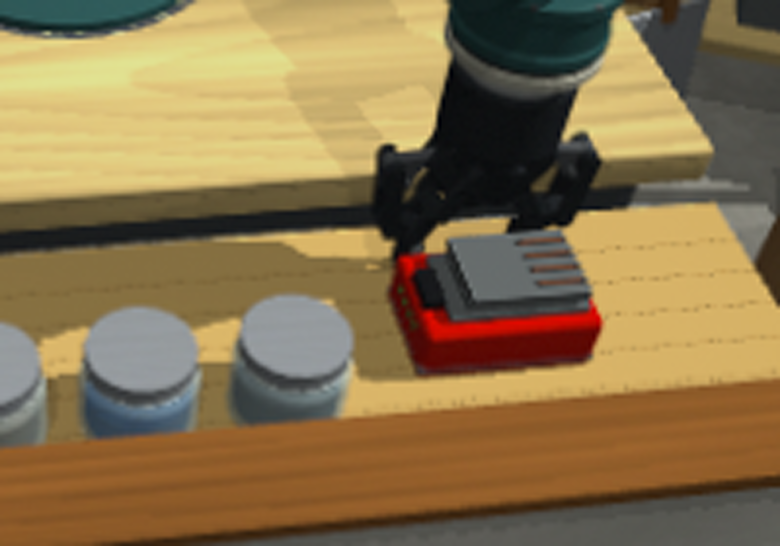

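View pics/t14.png

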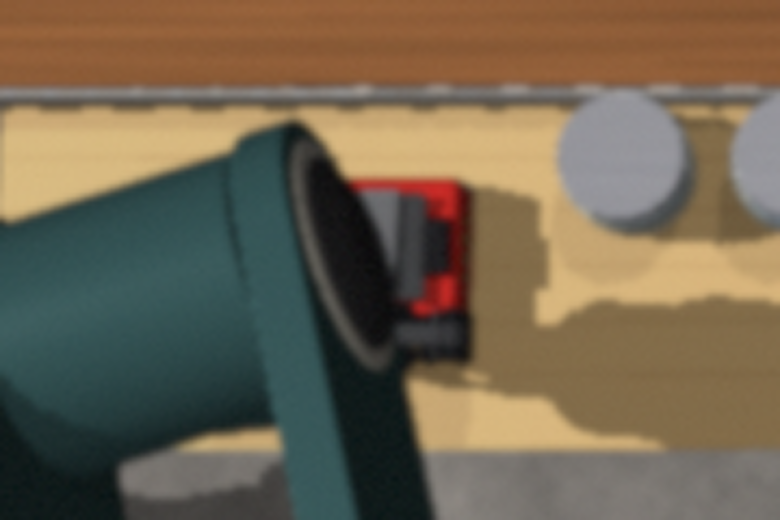

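>>> move_arm(moves=[[0.006,0,0,0,0,0,0.75],[0.012,0,0,0,0,0,0.75],[0.018,0,0,0,0,0,0.75],[0.024,0,0,0,0,0,0.75],[0.03,0,0,0,0,0,0.75]])

```text
clock: 13.7
ee_pos: [0.5686, 0.199, 0.0843]
orientation: [-1.571, 0.0, -0.006]
force: [-5.6, 0.0, 2.8]
grip_width: 0.064
```

>>> move_arm(moves=[[0.003,0,0,0,0.001,0,0.75],[0.006,0,0,0,0.002,0,0.75],[0.008,0,0,0,0.002,0,0.75],[0.009,0,0,0,0.002,0,0.75],[0.01,0,0,0,0.002,0,0.75]])

```text
clock: 14.12
ee_pos: [0.5782, 0.199, 0.0843]
orientation: [-1.571, 0.0, -0.008]
force: [-6.5, 0.8, 2.2]
grip_width: 0.0641
```

>>> move_arm(moves=[[0.001,0,0,0,0,0,0.75],[0.0015,0,0,0,0,0,0.75],[0.002,0,0,0,0,0,0.75],[0.0025,0,0,0,0,0,0.75],[0.003,0,0,0,0,0,0.75]])

```text
clock: 14.53
ee_pos: [0.5811, 0.199, 0.0843]
orientation: [-1.571, 0.0, -0.008]
force: [-4.7, -0.5, 2.4]
grip_width: 0.0642
```

>>> move_arm(moves=[[0.0005,0,0,0,-0.002,0,0.75],[0.001,0,0,0,-0.004,0,0.75],[0.0015,0,0,0,-0.004,0,0.75],[0.002,0,0,0,-0.004,0,0.75],[0.0025,0,0,0,-0.004,0,0.75]])

```text
clock: 14.95
ee_pos: [0.5836, 0.1989, 0.0843]
orientation: [-1.571, 0.0, -0.004]
force: [-5.6, 0.1, 1.6]
grip_width: 0.0643
```

>>> move_arm(moves=[[0.0004,0,0,0,0,0,0.75],[0.0008,0,0,0,0,0,0.75],[0.0012,0,0,0,0,0,0.75],[0.0016,0,0,0,0,0,0.75],[0.002,0,0,0,0,0,0.75]])

```text
clock: 15.37
ee_pos: [0.5856, 0.1989, 0.0843]
orientation: [-1.571, 0.0, -0.004]
force: [-9.8, -0.4, 1.9]
grip_width: 0.0641
```

>>> move_arm(moves=[[0.0002,0,0,0,0,0,0.75],[0.0004,0,0,0,0,0,0.75],[0.0006,0,0,0,0,0,0.75],[0.0008,0,0,0,0,0,0.75],[0.001,0,0,0,0,0,0.75]])

```text
clock: 15.78
ee_pos: [0.5856, 0.1989, 0.0843]
orientation: [-1.571, 0.003, -0.004]
force: [-20.3, -1.6, 8.4]
grip_width: 0.0642
```

```bash
python3 - <<'E'
from h import *
goal([.58,.2,.085],0-.004)
s=r.get_state(); print(s["wrist_torque"])
im=r.read_camera("scene"); a=cv2.resize(im[100:240,230:430,::-1],(780,546),interpolation=cv2.INTER_CUBIC)
cv2.imwrite("pics/s15.png",a)
E
```

```text
t 15.78 at [0.5856 0.1989 0.0843] [-1.571  0.003 -0.004] F [-20.3  -1.6   8.4]
shift [-0.0056 -0.0007  0.0011] rot [ 0.0003  0.0004 -0.0027]
[-0.13103437  2.72904447  0.21624039]
```

View pics/s15.png

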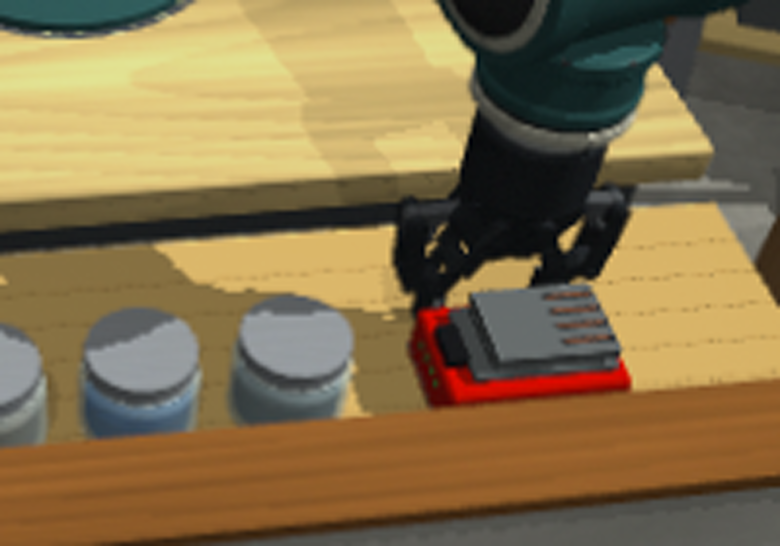

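>>> move_arm(moves=[[0.0002,0,0,0,0,0,0.75],[0.0004,0,0,0,0,0,0.75],[0.0004,0,0,0,0,0,0.75],[0.0004,0,0,0,0,0,0.75],[0.0004,0,0,0,0,0,0.75]])

```text
clock: 16.25
ee_pos: [0.5857, 0.1989, 0.0843]
orientation: [-1.571, 0.004, -0.004]
force: [-22.3, -2.2, 10.8]
grip_width: 0.064
```

>>> move_arm(moves=[[-0.002,0,0,0,0,0,0.75],[-0.008,0,0,0,0,0,0.75],[-0.025,0,0,0,0,0,0.75],[-0.055,0,0,0,0,0,0.75],[-0.09,-0.03,0,0,0,0,0.75]])

```text
clock: 16.67
ee_pos: [0.4979, 0.1983, 0.1066]
orientation: [-1.573, 0.006, -0.005]
force: [0.4, -0.5, -0.4]
grip_width: 0.0642
```

>>> move_arm(moves=[[-0.02,-0.035,0.01,0,0,0,0.75],[-0.04,-0.07,0.03,0,0,0,0.75],[-0.06,-0.1,0.07,0,0,0,0.75],[-0.07,-0.1,0.11,0,0,0,0.75],[-0.07,-0.1,0.15,0,0,0,0.75]])

```text
clock: 17.08
ee_pos: [0.4308, 0.3406, 0.2146]
orientation: [-1.567, -0.005, -0.005]
force: [1.5, -1.1, 0.5]
grip_width: 0.0638
```

```bash
python3 - <<'E'
from h import *
goal([.45,.4,.2],0-.004)
im=r.read_camera("scene"); a=cv2.resize(im[120:240,90:430,::-1],(780,275),interpolation=cv2.INTER_CUBIC)
im=r.read_camera("top"); cv2.imwrite("pics/top16.png",im[:,:,::-1]); b=cv2.resize(im[140:240,90:230,::-1],(784,560),interpolation=cv2.INTER_CUBIC)
cv2.imwrite("pics/s16.png",a);cv2.imwrite("pics/t16.png",b)
E
```

```text
t 17.08 at [0.4308 0.3406 0.2146] [-1.567 -0.005 -0.005] F [ 1.5 -1.1  0.5]
shift [0.0189 0.0149 0.0594] rot [-0.0034 -0.0007  0.005 ]
```

View pics/s16.png

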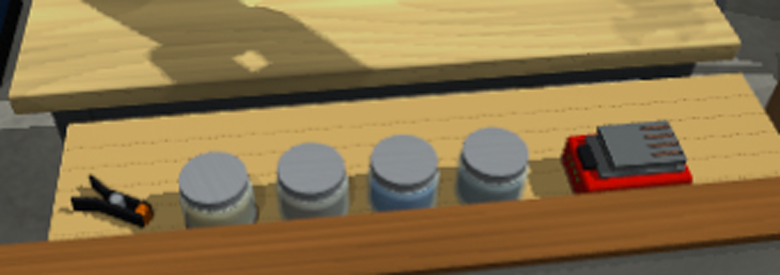

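View pics/t16.png

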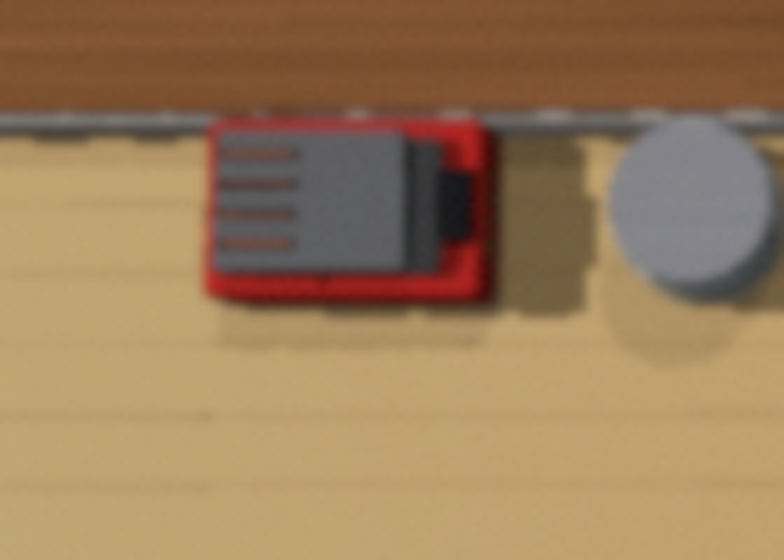

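```bash
python3 - <<'E'
from h import *
im=cv2.imread("pics/top16.png").astype(int); B,G,R=im[...,0],im[...,1],im[...,2]
def edge(c0,c1,rows,f):
    P=[]
    for c in range(c0,c1):
        v=f[rows[0]:rows[1],c].astype(float); d=np.diff(v); k=np.argmax(abs(d)); w=abs(d[max(k-2,0):k+3]); kk=np.arange(max(k-2,0),max(k-2,0)+len(w))
        P.append((c,rows[0]+.5+(w*kk).sum()/w.sum()))
    P=np.array(P)
    for _ in range(3):
        q=np.polyfit(P[:,0],P[:,1],1); e=abs(np.polyval(q,P[:,0])-P[:,1]); P=P[e<1.0] if (e<1.0).sum()>8 else P
    return q
red=R-G
ra=edge(131,174,(182,202),red); rb=edge(131,174,(155,168),red)
fe=edge(75,400,(236,250),R-B); wc=edge(75,400,(155,162),R-B)
print("slopes front edge of battery, back, shelf front, wall",ra,rb,fe,wc)
for n,q,z in(("batt front",ra,.095),("batt back",rb,.101),("shelf front",fe,.061)):
    P=atz("top",[(132,np.polyval(q,132)),(173,np.polyval(q,173))],z); print(n,P.round(4), "yaw",round(float(np.arctan2(-(P[0]-P[1])[0],(P[0]-P[1])[1])),4))
a=cv2.imread("pics/top0.png").astype(int); d=abs(a-im).sum(2)
for n,(u,v) in {"black":(214,177),"blue":(254,177),"dowel":(293,176),"clip":(378,186)}.items(): print(n,d[v-12:v+12,u-12:u+12].mean())
for n in("mark","jar_brass","battery"): print(n,[(np.round(x["extent"],1).tolist(),round(x["confidence"],2)) for x in r.look_for("top",n)[:2]])
E
```

```text
slopes front edge of battery, back, shelf front, wall [4.98131015e-03 1.87852587e+02] [4.75589508e-03 1.61942868e+02] [-1.40409372e-03  2.43697897e+02] [-3.46369394e-03  1.59833203e+02]
batt front [[0.6077 0.2505 0.095 ]
 [0.6068 0.1558 0.095 ]] yaw -0.0089
batt back [[0.6673 0.2504 0.101 ]
 [0.6664 0.1556 0.101 ]] yaw -0.009
shelf front [[0.4808 0.258  0.061 ]
 [0.4806 0.161  0.061 ]] yaw -0.002
black 3.2083333333333335
blue 3.203125
dowel 3.0989583333333335
clip 8.005208333333334
mark [([331.9, 191.7, 2.1, 2.4], 0.59)]
jar_brass [([335.3, 176.3, 33.4, 35.5], 0.88)]
battery [([154.7, 177.5, 57.9, 34.4], 0.96)]
```

```bash
python3 - <<'E'
from rig import r
r.close_job(); print(r.get_state()["clock"])
E
```

```text
the job is handed in; nothing more can be done
the job is handed in; nothing more can be done
```

The jar of brass screws is on its ring mark against the wall, the battery is back against the wall, and the job is handed in. I used about 17 s of the 72 s.

**Jar:** I pushed it along the shelf and then back with two slightly opened fingers, until the force at the wall rose to 28 N. The overlays from both cameras put it about 1–2 mm from the centre of the ring along the shelf. It stood upright whenever I looked.

**Battery:** I squared it up with the fingers spread wide and pushed it back until it met the wall, at 22 N. The top picture shows it 0.007–0.009 rad from parallel. That is about 1 mm over its length and close to what I can measure, so I did not push it again.

**Other things:** The picture differences show the three other jars unmoved. The clip's patch differs a little more (8 against about 3), which I put down to the brass jar's shadow now falling on it, since it shows in the same place. The gripper was clear of everything when I handed in.

**Not explained or disagreeing:**
- While I pushed the jar back, the force reading showed 3–8 N upward on the tool. I found no cause for it.
- The two cameras disagreed by 1–3 mm on most positions.

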